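Level the knurled stop collar with its set neighbour

ROBOT

A 7-joint arm with a two-finger parallel gripper is mounted at the origin on the work surface; the furniture and walls round the work are solid. World frame = base frame: x ahead of the robot, y to its left, z up, the work surface at z = 0. Lengths are in mm, angles in rad, forces in N, time in s.
With the tool pointing down it reaches from about 425 to 975 mm from the base axis. Payload 16.7 kg.
Tool frame: the origin (TCP) lies at the very end of the fingers, on their centre line; the grasp point (between the pads) lies 19 mm behind it; x points along the fingers, z is the direction in which the jaws open and shut, and the axes are right-handed (so a half turn about x gives the same grasp; the last joint's range is limited). The gripper opens to 85 mm and grips with 20 to 120 N. Pads are 22 mm wide; open, the fingers measure 114 mm over their backs; the gripper's body (76 mm by 85 mm) begins 54 mm behind the grasp point. The pads swing forward as they close: fully open they stand 13 mm farther back than shut.
Start: joints at [0.993, 0.426, 0.074, 1.606, -0.034, 1.111, -0.067], TCP at [280.617, -613.865, 231.302] pointing down, gripper open.
Joint ranges: [-2.85, 2.85], [-0.5, 2.14], [-1.23, 1.37], [0.21, 2.46], [-1.02, 4.16], [0.16, 2.05], [-2.73, 2.73]. Speed limits (rad/s): [1.89, 1.89, 2.39, 2.39, 3.01, 3.01, 3.01].

INTERFACE

Orientations are given as [roll, pitch, yaw] about the fixed x, y, z axes, in that order (R = Rz(yaw) Ry(pitch) Rx(roll)).
In Python, from workcell import env, planner, imaging, workorder gives the robot as it stands. The module is installed in compiled form; this text tells all that it offers. Calls block until the motion is done:
- env.move_pose(position, orientation): joint-space move of the TCP to a pose.
- env.move_l(position, attitude=None, speed=150, stop_force=None): straight line of the TCP; attitude=None keeps the orientation; speed is the mean speed in mm/s. With stop_force (N) it stops when the force on the tool has changed by that much, and returns True; else False.
- env.movej(angles): joint-space move.
- env.open_jaws() and env.close_gripper(f_grip=None): open the fingers fully, or close them until they stop; f_grip is the grip in N (None keeps the last).
- env.sleep(seconds).
- planner.ik(position, orientation): joint angles nearest the present ones, or None.
- imaging.capture(name): name is "scene" or "side" or "wrist"; returns a dict with "img" (480x640x3 uint8, blue, green, red), "fx", "fy", "cx", "cy" (pixels), "R" (3x3) and "t" (3): a world point X has camera coordinates R X + t; the wrist camera has in their place "mount" (4x4, takes a point from camera to tool coordinates, whose origin is the TCP and whose axes are the tool frame's). Camera axes: x right, y down, z forward; pixel columns grow to the right and rows downward; lengths in mm; the calibration is good to about 2 mm. A picture is of the moment at which its call begins: read the wrist's pose just before it. There is no depth.
A pose or a line that the arm cannot do raises env.MotionError and nothing moves.
- workorder.job_done(): hands the job in, once; it reports no verdict.
Readings, each from a call of its own:
- env.read_time(): time.
- env.read_joints(): joint angles.
- env.read_dq(): joint speeds.
- env.read_joint_torque(): joint torques, N m.
- env.read_ee_pos(): TCP position.
- env.read_ee_rot(): TCP orientation.
- env.read_force(): force on the tool from outside, world axes, zero at the start.
- env.read_torque(): the same for the moment, N m.
- env.read_width(): finger opening in mm.
Only numpy, scipy, OpenCV 4.12 (cv2) and the standard library are available. Lean on these libraries where they do the work, as an engineer would, in place of code of your own. Each camera call takes 0.05 s, during which the arm holds its last target.

TASK

A drilled plate is to lie level on the collars of the two threaded posts. Spin the knurled collar up its threaded rod until its top face is level with the top face of the smooth collar on the other post, then let go. The smooth collar is already set: leave it at its height.

Things in the scene. Friction and masses are not known exactly. Their poses are not given: they have to be found in the camera images.
- knurled_top (a point): centre of the top face of the knurled steel collar (the one to spin), 50 mm diameter, 26 mm tall, diamond knurl all round its side. The rod passes through it and stands up to 25 mm proud of this face. z is up. At the start this face is 9 to 22 mm lower than the set collar's, and the collar's underside is 50 to 53 mm above the bench
- knurled_collar (a joint): turn of the knurled collar in rad, growing counter-clockwise seen from above. Right-hand, steep thread, 48 mm a full turn: counter-clockwise raises it 7.64 mm per rad. Turns from -0.2 to 3.3 rad (0.08 N m friction) and stays where it is left. It cannot be pushed straight up or down; a gripper that turns it must rise with it
- set_top (a point): centre of the top face of the set collar: smooth steel, also 50 mm in diameter and 26 mm tall, with a thin dark groove round it and a hexagonal jam nut right beneath it, on the other post of the same size (same foot and rod). z is up
- set_collar (a joint): height setting of the set collar in m, growing upward; it is locked and must stay as it is
- knurl_post: fixed post that carries the knurled collar: a round grey foot 80 mm in diameter, 20 mm tall, with an upright 20 mm threaded rod in its middle whose top is 100 mm above the bench. Origin: centre of the foot's underside, on the rod's axis; z up, yaw without meaning

How it is judged:
By the outcome, as a careful person would: the job done as asked, in the order asked, and still so for the second after the job is handed in, with the robot touching nothing.
It also fails if it takes over 61 s, if anything falls off the work surface, if the arm or the gripper's body presses on something with over 40 N, if the wrist force passes 120 N, or if a joint passes its speed limit or range.

## Working session

There is one attempt and no reset: what is moved stays moved. The work goes in short steps, each a Python script; the robot and the scene stay as the last script left them, time stands still between calls to the robot, and variables do not carry over. Pictures are saved under pics/ and viewed, and the job is handed in when it is done.

```bash
mkdir -p pics; ls; python3 - <<'E'
from workcell import env, planner, imaging, workorder
import cv2,numpy as np
for n in ["scene","side","wrist"]:
    p=env.read_ee_pos();r=env.read_ee_rot()
    c=imaging.capture(n); cv2.imwrite(f"pics/a_{n}.png",c["img"])
    np.save(f"pics/a_{n}.npy",c,allow_pickle=True)
    print(n,{k:np.round(v,3).tolist() for k,v in c.items() if k!="img"})
print(p,r,env.read_time(),env.read_width())
E
```

```text
pics
scene {'fx': 513.291, 'fy': 513.291, 'cx': 318.279, 'cy': 241.968, 'R': [[-0.826, -0.564, -0.01], [-0.256, 0.391, -0.884], [0.503, -0.728, -0.467]], 't': [409.594, 171.701, 695.255]}
side {'fx': 442.951, 'fy': 442.951, 'cx': 314.746, 'cy': 246.589, 'R': [[-0.997, -0.076, 0.013], [-0.04, 0.365, -0.93], [0.066, -0.928, -0.367]], 't': [435.525, 79.652, 899.544]}
wrist {'fx': 406.183, 'fy': 406.183, 'cx': 314.347, 'cy': 244.891, 'mount': [[-0.001, -0.284, 0.959, -142.634], [0.0, -0.959, -0.284, 72.626], [1.0, 0.0, 0.001, 0.139], [0.0, 0.0, 0.0, 1.0]]}
[ 280.47731681 -613.54965404  230.65335534] [-3.08861852  1.56960929  2.05253113] 0.15 85.31128396621571
```

View pics/a_scene.png

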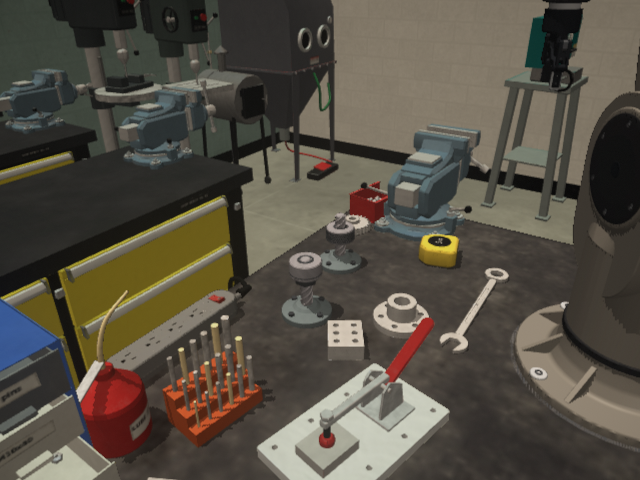

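View pics/a_side.png

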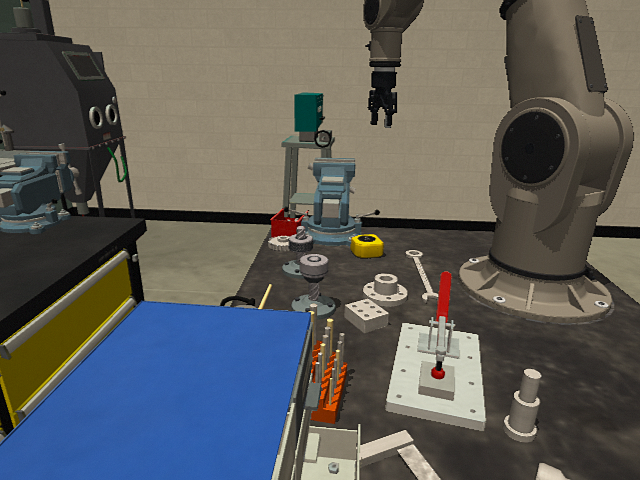

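View pics/a_wrist.png

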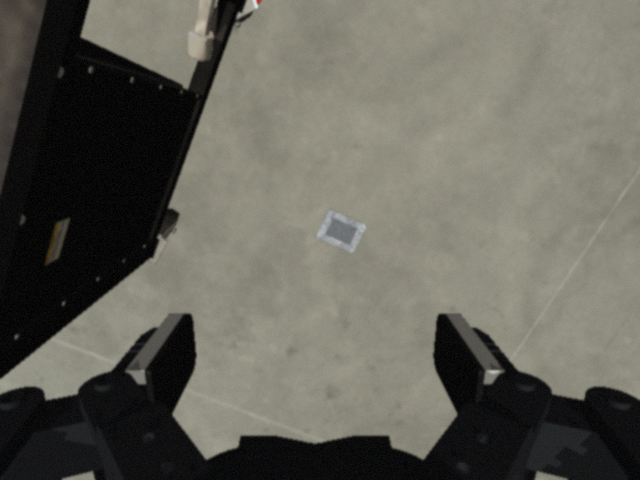

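```bash
python3 - <<'E'
import cv2,numpy as np
a=cv2.imread("pics/a_scene.png")[200:330,265:385]; b=cv2.imread("pics/a_side.png")[215:320,265:350]
a=cv2.resize(a,None,fx=4,fy=4,interpolation=3)
b=cv2.resize(b,None,fx=4,fy=4,interpolation=3)
h=520;o=np.zeros((h,800,3),np.uint8);o[:,:460]=a[:, :460];o[:420,460:800]=b[:,:340]
cv2.imwrite("pics/a_zoom.png",o)
for n,pts in [("scene",[(305,308),(342,260)]),("side",[(314,305),(295,268)])]:
    c=np.load(f"pics/a_{n}.npy",allow_pickle=True).item();R=c["R"];t=c["t"];C=-R.T@t
    for u,v in pts:
        d=R.T@[(u-c["cx"])/c["fx"],(v-c["cy"])/c["fy"],1]; print(n,C.round(),(C+d*(20-C[2])/d[2]).round())
E
```

```text
scene [ 33. 670. 480.] [423. 144.  20.]
scene [ 33. 670. 480.] [454. -14.  20.]
side [378. 839. 399.] [426. 159.  20.]
side [378. 839. 399.] [478.   7.  20.]
```

View pics/a_zoom.png

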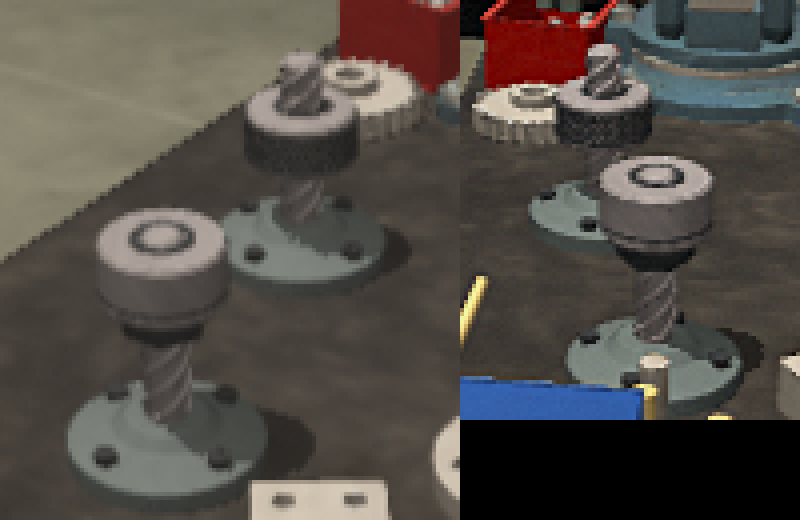

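```bash
cat > h.py <<'E'
from workcell import env, planner, imaging, workorder
import cv2,numpy as np
from scipy.spatial.transform import Rotation as Ro
def down(th):
    x=np.array([0,0,-1.]);z=np.array([np.cos(th),np.sin(th),0]);y=np.cross(z,x)
    return Ro.from_matrix(np.c_[x,y,z]).as_euler('xyz')
def theta():
    R=Ro.from_euler('xyz',env.read_ee_rot()).as_matrix();return np.arctan2(R[1,2],R[0,2])
def snap(n):
    p=np.array(env.read_ee_pos());R=Ro.from_euler('xyz',env.read_ee_rot()).as_matrix()
    c=imaging.capture("wrist");T=np.eye(4);T[:3,:3]=R;T[:3,3]=p
    c["T"]=T@np.array(c["mount"]);cv2.imwrite(f"pics/{n}.png",c["img"]);np.save(f"pics/{n}.npy",c,allow_pickle=True)
    return c
def ray(c,u,v):
    d=c["T"][:3,:3]@[(u-c["cx"])/c["fx"],(v-c["cy"])/c["fy"],1];return c["T"][:3,3],d
def plane(c,u,v,z):
    C,d=ray(c,u,v);return C+d*(z-C[2])/d[2]
def proj(c,X):
    q=c["T"][:3,:3].T@(np.array(X)-c["T"][:3,3]);return np.array([q[0]/q[2]*c["fx"]+c["cx"],q[1]/q[2]*c["fy"]+c["cy"]])
E
python3 - <<'E'
from h import *
print(theta(),env.read_joints())
for th in np.arange(-3,3.2,.4):
    q=planner.ik([442,72,190],down(th)); print(round(th,2), None if q is None else np.round(q,2))
E
```

```text
-1.142060609253508 [ 0.99251996  0.42657759  0.07384718  1.60648732 -0.03410757  1.11080385
 -0.06711264]
-3.0 None
-2.6 [-1.41  0.22  1.27  2.18 -0.27  0.91 -2.58]
-2.2 [ 0.15  0.13 -0.49  2.11  0.08  0.91 -2.58]
-1.8 [ 0.22  0.14 -0.56  2.11  0.09  0.92 -2.19]
-1.4 [ 0.24  0.14 -0.59  2.11  0.1   0.92 -1.8 ]
-1.0 [ 0.27  0.15 -0.62  2.11  0.11  0.92 -1.41]
-0.6 [ 0.3   0.15 -0.65  2.11  0.11  0.92 -1.01]
-0.2 [ 0.33  0.15 -0.68  2.11  0.12  0.92 -0.62]
0.2 [ 0.36  0.16 -0.71  2.1   0.13  0.92 -0.23]
0.6 [ 0.39  0.16 -0.75  2.1   0.14  0.92  0.16]
1.0 [ 0.42  0.17 -0.79  2.1   0.15  0.93  0.56]
1.4 [ 0.47  0.18 -0.83  2.1   0.16  0.93  0.94]
1.8 [ 0.53  0.19 -0.91  2.1   0.19  0.93  1.32]
2.2 [ 0.63  0.22 -1.03  2.09  0.23  0.95  1.68]
2.6 [ 0.63  0.22 -1.03  2.09  0.23  0.95  2.08]
3.0 [ 0.63  0.22 -1.03  2.09  0.23  0.95  2.48]<sys>:0: UserWarning: Gimbal lock detected. Setting third angle to zero since it is not possible to uniquely determine all angles.
```

```bash
python3 - <<'E' 2>/dev/null
from h import *
env.move_l([280,-613,400],speed=250)
env.move_pose([442,72,380],down(-1.34))
env.move_l([442,72,230],speed=200)
c=snap("b1"); print(env.read_time(),env.read_ee_pos(),theta(),env.read_joints())
E
```

```text
4.425 [442.66796485  72.13325819 231.06496745] -1.3401839738822727 [ 0.38124969  0.10130065 -0.71713378  2.05687892  0.07908473  1.00814668
 -1.71567082]
```

View pics/b1.png

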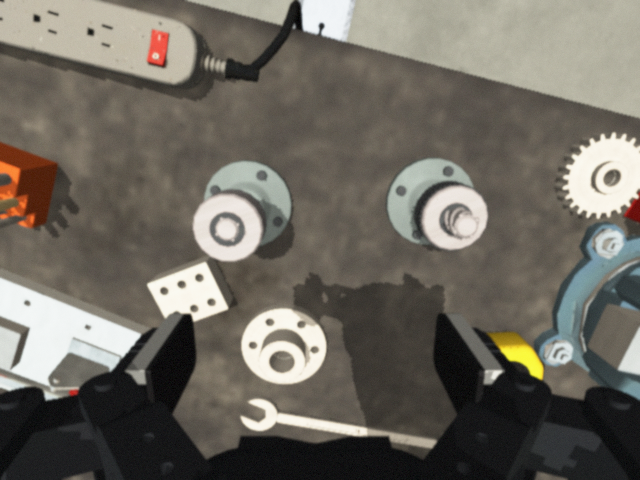

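```bash
cat >> h.py <<'E'
def tops(c,guess,r=48):
    g=cv2.cvtColor(c["img"],cv2.COLOR_BGR2GRAY);out=[]
    for u,v in guess:
        m=np.zeros_like(g);cv2.circle(m,(int(u),int(v)),r,255,-1)
        b=((g>140)&(m>0)).astype(np.uint8)
        b=cv2.morphologyEx(b,cv2.MORPH_CLOSE,np.ones((5,5)))
        cs,_=cv2.findContours(b,0,cv2.CHAIN_APPROX_NONE);k=max(cs,key=cv2.contourArea)
        out.append(cv2.fitEllipse(cv2.convexHull(k)))
    return out
E
python3 - <<'E' 2>/dev/null
from h import *
c=np.load("pics/b1.npy",allow_pickle=True).item()
e=tops(c,[(230,226),(453,216)]);im=c["img"].copy()
for k,z in zip(e,(95,78)): print(k,plane(c,*k[0],z)); cv2.ellipse(im,k,(0,255,0),1)
cv2.imwrite("pics/b1z.png",cv2.resize(im[130:280,170:500],None,fx=2.4,fy=2.4))
for u,v in [(249,203),(433,199)]: print(plane(c,u,v,20))
E
```

```text
((230.791015625, 218.6753387451172), (78.0683822631836, 84.861083984375), 24.20037841796875) [438.39996349 131.10625518  95.        ]
((446.1213684082031, 211.4279022216797), (80.61615753173828, 86.12968444824219), 40.07610321044922) [475.79922442 -20.62104995  78.        ]
[435.88563762 129.35592415  20.        ]
[476.41271711 -27.3080804   20.        ]
```

View pics/b1z.png

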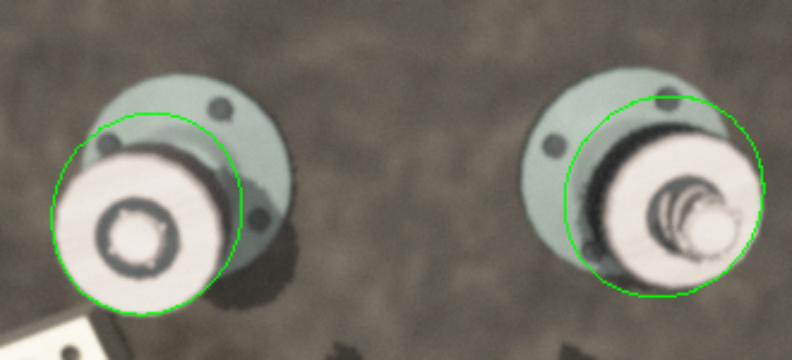

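```bash
sed -i 's/g>140/g>185/' h.py; python3 - <<'E' 2>/dev/null
from h import *
c=np.load("pics/b1.npy",allow_pickle=True).item()
e=tops(c,[(228,226),(455,216)]);im=c["img"].copy()
for k,z in zip(e,(95,78)): print(k,plane(c,*k[0],z)); cv2.ellipse(im,k,(0,255,0),1)
cv2.imwrite("pics/b1y.png",cv2.resize(im[130:280,170:500],None,fx=2.4,fy=2.4))
# feet, mask by greenish hue
hsv=cv2.cvtColor(c["img"],cv2.COLOR_BGR2HSV);print(hsv[175,240],hsv[175,425])
# rod-axis point from foot plane
for u,v in [(249,203),(433,203)]: print(plane(c,u,v,20))
print([plane(c,u,v,100) for u,v in [(226.5,229),(467,224)]])
E
```

```text
((226.75164794921875, 227.49583435058594), (64.32492065429688, 68.69039154052734), 125.10269165039062) [431.45982548 132.78231175  95.        ]
((454.7269287109375, 217.38507080078125), (59.72084426879883, 65.25420379638672), 52.934486389160156) [472.96993684 -28.29261551  78.        ]
[ 60  13 195] [ 60  16 195]
[435.88563762 129.35592415  20.        ]
[473.01924325 -28.40942577  20.        ]
[array([431.82461608, 131.978372  , 100.        ]), array([473.45694638, -29.37135389, 100.        ])]
```

View pics/b1y.png

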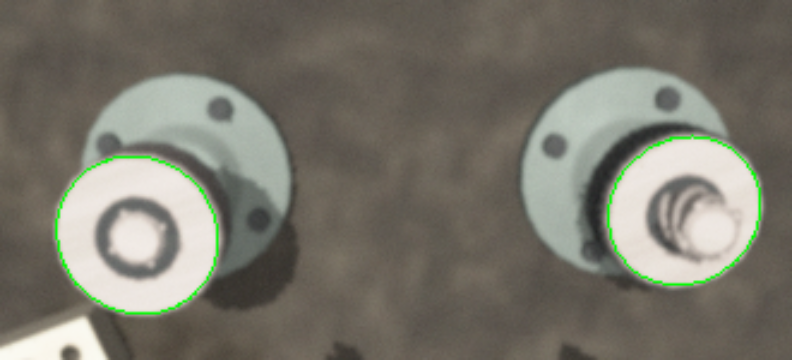

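```bash
cat >> h.py <<'E'
K=np.array([473,-28.8]);S=np.array([431.6,132.3]);TH=-1.34
OFF=24*np.array([-np.sin(TH),np.cos(TH)])
def probe(P,zs,zmin,v=12):
    p=P+OFF
    env.move_l([*p,125],down(TH),speed=200);env.move_l([*p,zs],speed=80)
    env.sleep(.2);print("free F",np.round(env.read_force(),2))
    hit=env.move_l([*p,zmin],speed=v,stop_force=3)
    z=[];
    for _ in range(10): z.append(env.read_ee_pos());env.sleep(.02)
    print("hit",hit,np.mean(z,0).round(2),np.std(z,0).round(2),np.round(env.read_force(),2),theta(),"t",env.read_time())
    env.move_l([*p,125],speed=120)
    return np.mean(z,0)[2]
E
python3 - <<'E' 2>/dev/null
from h import *
env.close_gripper(30); print(env.read_width(),env.read_time())
probe(S,108,80)
E
```

```text
-0.15670516048359873 5.1917
free F [-0.12  0.18  0.58]
hit True [455.05 137.78  97.78] [0.01 0.02 0.01] [-0.96 -0.46  7.59] -1.3401187796467624 t 7.7917
```

```bash
python3 - <<'E' 2>/dev/null
from h import *
env.move_l([*(K+OFF),125],down(TH),speed=200)
im=snap("c1")
probe(K,92,70)
E
```

```text
free F [ 0.17  0.48 -0.13]
hit True [496.56 -23.35  75.83] [0.02 0.02 0.02] [-0.4  -1.    7.06] -1.3400112897855883 t 11.625
```

View pics/c1.png

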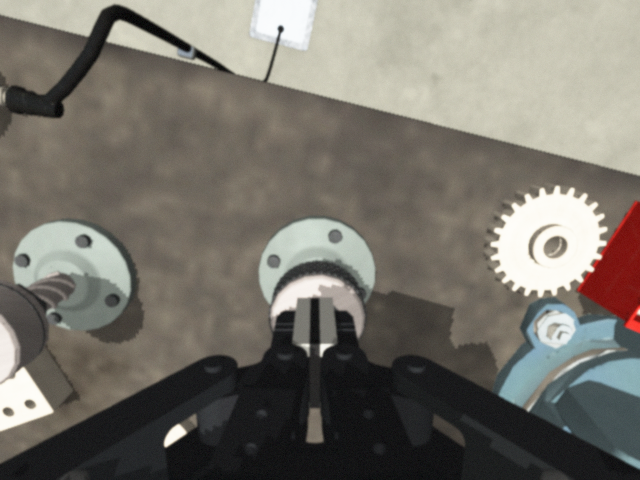

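```bash
python3 - <<'E' 2>/dev/null
from h import *
env.move_l([*K,125],down(TH),speed=150)
env.open_jaws()
print("F",np.round(env.read_force(),2))
hit=env.move_l([*K,40],speed=60,stop_force=8)
print(hit,env.read_ee_pos(),np.round(env.read_force(),2))
if not hit:
    env.close_gripper(25);env.sleep(.2)
    print(env.read_width(),env.read_ee_pos(),np.round(env.read_force(),2),np.round(env.read_torque(),2))
c=snap("d1");print(env.read_time(),env.read_joints())
E
```

```text
F [-0.45 -0.88  0.33]
False [473.21191727 -28.841104    40.30214039] [0.63 0.22 0.57]
49.4143071714979 [473.14746511 -29.08004663  40.22902656] [-1.74 -1.26  5.62] [-0.45  0.18 -0.03]
15.5083 [ 0.40873831  0.43918035 -0.57016261  2.1702939   0.39912359  0.63304633
 -1.78515319]
```

View pics/d1.png

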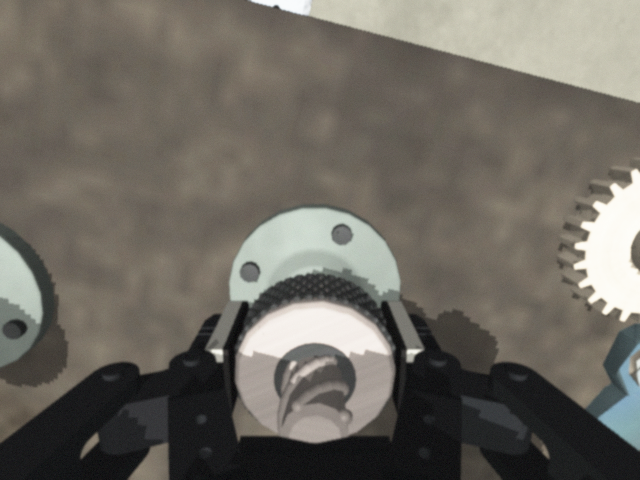

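```bash
python3 - <<'E' 2>/dev/null
from h import *
tot=(97.78-75.83)/7.6394
z0=40.0
for a in [0.15,0.7,1.25,1.8,2.35,tot]:
    env.move_l([*K,z0+7.6394*a],down(TH+a),speed=4.5)
    print(round(a,3),"th",round(theta()-TH,3),np.round(env.read_ee_pos(),2),np.round(env.read_force(),1),np.round(env.read_torque(),2),round(env.read_width(),2),round(env.read_time(),2))
    f=np.linalg.norm(env.read_force())
    if f>35: print("STOP");break
snap("e1");print(env.read_joints())
E
```

```text
0.15 th 0.15 [473.08 -28.85  41.37] [-1.  -0.2  5.7] [-0.02  0.32  0.04] 49.67 15.92
0.7 th 0.7 [472.52 -28.14  45.45] [-4.9  4.3  8.1] [ 0.91  1.15 -0.06] 49.03 17.0
1.25 th 1.251 [471.71 -27.81  49.55] [-10.9   7.7  12.9] [ 1.37  2.31 -0.13] 49.39 18.08
1.8 th 1.801 [470.75 -28.    53.57] [-16.7   5.2  18.1] [ 1.15  3.47 -0.15] 49.44 19.17
2.35 th 2.35 [470.1  -28.59  57.64] [-21.7   2.4  22.4] [ 0.36  4.38 -0.16] 49.36 20.25
2.873 th 2.873 [469.85 -29.42  61.56] [-23.9  -3.6  25.3] [-0.72  4.73 -0.21] 49.37 21.29
STOP
[ 0.87167893  0.64018217 -1.18170923  2.14089985  0.78243328  0.90327403
  0.75070012]
```

View pics/e1.png

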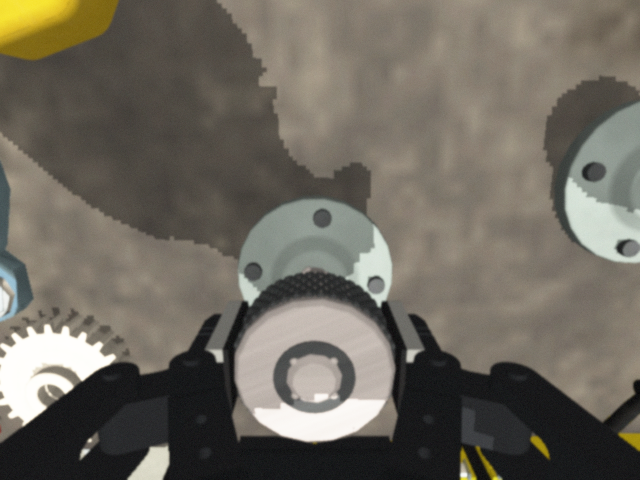

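```bash
python3 - <<'E' 2>/dev/null
from h import *
env.open_jaws();env.sleep(.2)
print(env.read_ee_pos(),np.round(env.read_force(),1),env.read_width())
p=env.read_ee_pos()
env.move_l([p[0],p[1],150],speed=100)
env.move_pose([*(K+OFF),150],down(TH))
env.close_gripper(30)
print(env.read_time())
zk=probe(K,108,85)
env.move_l([*(K+OFF),150],speed=150)
zs=probe(S,108,85)
print(zk,zs,zk-zs)
E
```

```text
[473.04522621 -28.79009276  61.94336505] [-0.3  0.3 -0. ] 85.51335940921815
26.1
free F [ 0.32 -0.44 -0.72]
hit True [496.56 -23.35  97.7 ] [0.02 0.02 0.03] [-0.84 -1.4   6.61] -1.3400943324989154 t 28.1
free F [ 0.57 -0.75  0.37]
hit True [455.02 137.8   97.76] [0.01 0.02 0.01] [-1.45 -0.34  8.95] -1.3399955601502076 t 31.5167
97.70407742638923 97.75572028392868 -0.05164285753944853
```

```bash
python3 - <<'E' 2>/dev/null
from h import *
env.move_l([442,72,230],down(TH),speed=150)
c=snap("f1")
e=tops(c,[(228,226),(457,220)])
for k in e: print(k,plane(c,*k[0],97))
print(env.read_time(),np.round(env.read_force(),1))
cv2.imwrite("pics/f_side.png",imaging.capture("side")["img"][200:340,230:380])
E
```

```text
((226.72862243652344, 226.49258422851562), (64.67527770996094, 69.2198486328125), 125.54339599609375) [432.04264076 132.49647298  97.        ]
((466.75469970703125, 223.59744262695312), (64.02007293701172, 70.82696533203125), 53.873199462890625) [472.39186799 -29.54681067  97.        ]
32.9333 [-0.2 -0.3 -0.7]
```

View pics/f1.png

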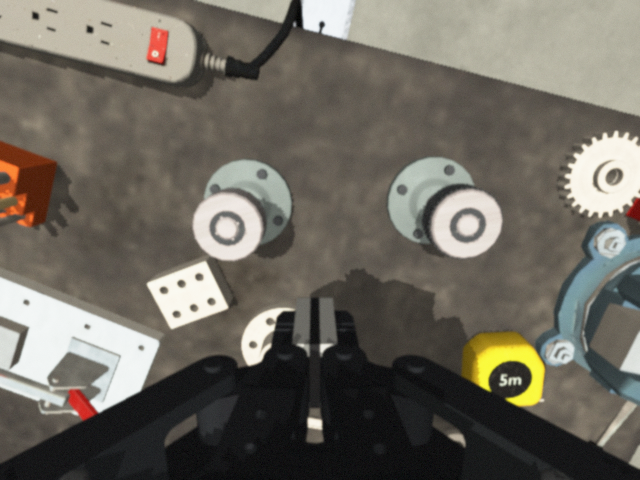

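The picture shows both collar tops the same size, about 67 px mean diameter, at (227,226) and (467,224). The rod is now near-flush in both, and the robot is clear of everything.

```bash
python3 - <<'E'
from workcell import workorder,env
workorder.job_done();print(env.read_time())
E
```

```text
the job is handed in; nothing more can be done
the job is handed in; nothing more can be done
```

The knurled collar's top face is now level with the set collar's to within about 0.1 mm. I handed the job in at about 33 s of the 61 s allowed, with the robot touching nothing.

- **Measuring:** I found both posts with the wrist camera, then touched each collar's top with the closed fingertips. The tops read z = 97.78 mm (set) and 75.83 mm (knurled), a gap of 21.95 mm.
- **Turning:** I gripped the knurled collar at 25 N and turned it 2.873 rad counter-clockwise in one grasp, rising 7.64 mm per rad with it. I then let go and moved up. The wrist force rose to about 35 N by the end of the turn because my grasp centre was slightly off the rod's axis. That is well under the 120 N limit, and it went when I opened the jaws.
- **Last checks:** Touching both tops again read 97.70 mm (knurled) and 97.76 mm (set), a difference of -0.05 mm. The set collar had not moved (97.78 mm before). The last picture shows both tops at the same apparent size, and no check failed or disagreed.

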